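Load a filter and click the filter slide into the lamp beam

TASK

Take the glass filter with the raised retaining ring from the plate rack, turn it round so that the ring faces the lamp house, and lower it by hand fully home into the cell of the drawn-out filter slide. Then push the slide in by its knob until you feel its ball click into the notch, and finish there, still gripping the knob with the slide resting at the click. Leave the other plates and everything else on the bench where they stand.

Things in the scene. Friction and masses are not known exactly. Their poses are not given: they have to be found in the camera images.
- lamp_bench: Fixed optical bench. Origin: on the table where beam and filter rail cross; x along the rail, away from the robot; +y along the beam, which leaves the lamp house at 83 mm height. Rail: x -190 to 60 mm. On the lamp side (-y) a black tube, 52 mm across, top at z 110 mm, ends at y -22 mm. On the other side a round dark light sensor, 64 mm across, on a post: y 54 to 78 mm, top z 115 mm
- lamp_front (a point): Where the beam leaves the grey lamp house: middle of its front face at beam height, 83 mm up; axes of the bench. The house, 140 mm wide and 200 mm deep, lies behind it (bench -y); its top is 172 mm above the table, its carrying handle reaches 197 mm
- slide: Aluminium filter slide on the rail, 135 mm long, deck 54 mm above the table. x: direction of pushing in, z up. Origin: on the rail (z 40 mm) under the plate cell. Starts 75 to 100 mm short of the click; runs 10 to 20 mm past it to a hard stop. Friction about 1.5 N. In the last 3 mm the ball pulls it in, up to about 8 N; pushing on out of the notch takes about 12 N. Let go within 2 mm, it snaps in
- slide_cell (a point): Centre of a plate fully home in the slide's cell, 83 mm above the table; axes of the slide, -y towards the lamp house. Cell floor 25 mm below; at each end (x) an edge channel from the floor to 5 mm above this point, then a flared mouth to 13 mm above it. Clear room 53 mm (x) by 13 mm (y); the middle 43 mm is open, which allows a ring on either face
- slide_knob (a point): Middle of the slide's upright round black knob, 18 mm across and 30 mm high (top 15 mm above this point) on a 10 mm neck; 89 mm above the table, 75 mm from the cell towards the slide's outer end (-x). Free all round for a grasp from above
- slide_notch (a point): The 6 mm notch in the slide's +y flank, 60 mm from the cell's centre towards the outer end (-x); axes of the slide
- index_ball (a point): Spring ball, 8 mm, in the dark index block (24 x 23 mm, top 58 mm above the table) beside the rail on its +y side; axes of the bench. The click is where the slide's notch stands at this ball (same x along the rail). The block is set, at lamp alignment, up to 5 mm either way of where the cell is centred on the beam
- rack: Fixed aluminium plate rack, 70 x 176 mm, walls 34 mm high. Origin: on the table under its middle. Three slots along its y, at -55, 0 and 55 mm, each with one plate standing upright, its plane normal to the rack's y, its foot 6 mm above the table, its edges loosely held (1.5 mm each way) up to 34 mm above the table
- filter_center (a point): Centre of the filter's square frame: 50 wide (x), 10 thick (y), 50 mm high (z up), aluminium, 0.055 to 0.09 kg, round glass, and on the +y face only a retaining ring 38 mm across, 4 mm proud. A tab 22 mm wide, 10 thick, 29 high stands on the top edge. It starts in any rack slot with the ring along the rack's +y, away from the lamp house; in the slide +y must point to the lamp house
- filter_tab (a point): Grip point on the filter's tab, 41 mm above filter_center; the tab spans 16 mm below to 13 mm above it and is gripped across its 10 mm thickness (the filter's y)
- filter_ring (a point): Centre of the ring's outer face, 9 mm from filter_center along the filter's +y
- shutter: Bystander plate in the rack: same frame and tab (79 mm high in all), solid, no ring. Origin: middle of its underside
- pinhole: Bystander plate in the rack: same frame and tab, a 10 mm hole, no ring. Origin: middle of its underside
- screwdriver: Screwdriver, 150 mm long, lying between the sensor and the white bottle
- beaker: Glass beaker, 68 mm wide, 90 mm high, beyond the bench's sensor end. Origin: middle of its underside
- amber_bottle: Amber glass bottle, 72 mm wide, 150 mm high, on the right. Origin: middle of its underside
- white_bottle: White plastic bottle, 90 mm wide, 160 mm high, far left. Origin: middle of its underside
- dish: White porcelain dish, 90 mm wide, 16 mm high, on the right. Origin: middle of its underside
- cell_case: Black case, 100 x 60 x 30 mm, on the right, in front of the lamp house. Origin: middle of its underside

How it is judged (in metres and radians):
On the way, in this order (a step that is already met when the one before it is completed fails the run):
1. With the slide still drawn out, the filter is lowered by hand fully home into its cell, ring towards the lamp house; the fingers are still on it when it comes home (x of filter_center in the frame of slide_cell between -0.004 and 0.004 m and y of filter_center in the frame of slide_cell between -0.004 and 0.004 m and z of filter_center in the frame of slide_cell between -0.004 and 0.004 m and y of filter_ring in the frame of slide_cell below -0.004 m and x of slide_notch in the frame of index_ball below -0.04 m and contact force between the fingers and filter above 0.5 N), for 0.1 s.
2. The slide is pushed in by its knob until the ball stands in the notch (within 1.5 mm) (x of slide_notch in the frame of index_ball between -0.0015 and 0.0015 m and linear speed of slide below 0.01 m/s), for 0.2 s.
At the end, for the whole second after the job is handed in: The slide rests with its notch within 1.5 mm of the ball along the rail while the fingers still grip its knob (grasp point within 30 mm of its middle) with more than 2 N; the filter stands home in the slide's cell (centre within 4 mm of its place) with its ring towards the lamp house (all of step 2 and contact force between the fingers and slide above 2 N and distance between the grasp point and slide_knob below 0.03 m and x of filter_center in the frame of slide_cell between -0.004 and 0.004 m and y of filter_center in the frame of slide_cell between -0.004 and 0.004 m and z of filter_center in the frame of slide_cell between -0.004 and 0.004 m and y of filter_ring in the frame of slide_cell below -0.004 m); the arm keeps its last pose, push and grip.
It fails at once if another plate or another thing on the bench is moved more than 25 mm (distance of any of shutter, pinhole, screwdriver, beaker, amber_bottle, white_bottle, dish, cell_case from where it was at the start of the episode above 0.025 m).
It also fails if it takes over 70 s, if anything falls off the work surface, if the arm or the gripper's body presses on something with over 40 N, if the wrist force passes 120 N, or if a joint passes its speed limit or range.

ROBOT

A 6-joint arm with a two-finger parallel gripper is mounted at the origin on the work surface. World frame = base frame: x ahead of the robot, y to its left, z up, the work surface at z = 0. Lengths are in mm, angles in rad, forces in N, time in s.
With the tool pointing down it reaches from about 300 to 775 mm from the base axis. Payload 14.6 kg.
Tool frame: the origin (TCP) lies between the finger pads; the fingertips stand 25 mm ahead of it and the grasp point (between the pads) lies 6 mm ahead of it; z points along the fingers, y is the line along which they close (so a half turn about z gives the same grasp; the last joint's range is limited). The gripper opens to 85 mm and grips with 20 to 120 N. Pads are 22 mm wide; open, the fingers measure 114 mm over their backs; the gripper's body (76 mm by 85 mm) begins 54 mm behind the grasp point. The pads swing forward as they close: fully open they stand 13 mm farther back than shut.
Start: joints at [1.196, 0.3, 1.521, -0, 1.321, -0.067], TCP at [166.627, 524.142, 256.281] pointing down, gripper open.
Joint ranges: [-3.03, 3.03], [-0.79, 2.21], [0.23, 2.52], [-1.04, 4.18], [0, 3.07], [-2.55, 2.55]. Speed limits (rad/s): [2.22, 2.22, 2.57, 3.14, 3.14, 3.14].

INTERFACE

Orientations are given as a unit quaternion [w, x, y, z].
In Python, from plant import bot gives the robot as it stands. The module is installed in compiled form; this text tells all that it offers.
- The arm moves only by the tool send_rows, never from a script. Its argument "deltas" is a list that holds one entry, the list of rows, each a list of 6 numbers: the shift along the tool's x, y, z in cm, then the turn, a rotation vector about the tool's x, y, z in degrees. In form: [[[tx, ty, tz, ax, ay, az], ...]]. A call has 1 to 8 rows; each row shifts and turns the commanded pose from where the row before left it, along the tool's axes as they then stand; what a row does not reach is not made up. A row lasts 1/8 s, in which the tool goes at most 62.5 mm and 10.7 degrees, less where a joint would pass 70% of its speed; a pose out of reach is approached as far as the arm can. A call with a gripper value outside its range is refused whole. "gripper" is the opening, from 0 (shut) to 1 (fully open), set as the call begins (left out, the last holds). The fingers move at their own pace and stop on an object; "newtons" is the grip in N (left out, the last holds). Time passes only in rows, so rows that do not move let the fingers close. It gives the time, the measured TCP pose, the force, the opening and the grip force at its end, in the units of the state.
- bot.sense(): the state, without advancing time (a new reading comes with each control period).
- bot.camera(name): name is "side" or "top"; returns a dict with "image" (400x640x3 uint8, blue, green, red), "mtx" (3x3 intrinsics, pixels), "k1" (the pictures are not rectified: a ray, as slopes to the right and down, at radius r is drawn at 1 + k1 r^2 times it, then the intrinsics apply), "rvec" (rotation vector, rad) and "tvec" (3), from world to camera coordinates, as OpenCV has them. Camera axes: x right, y down, z forward; pixel columns grow to the right and rows downward; lengths in mm; the calibration is good to about 2 mm. A picture is of the moment at which its call begins. There is no depth.
- bot.job_done(): hands the job in; it is judged then, once.
The state is a dict: "time": time; "joint_positions": joint angles; "joint_vel": joint speeds; "joint_torque": joint torques, N m; "position": TCP position; "orientation": TCP orientation; "contact_force": force on the tool from outside, world axes, zero at the start; "torque": the same for the moment, N m; "width": finger opening in mm; "grip_force": force on a finger pad.
Only numpy, scipy, OpenCV 4.12 (cv2) and the standard library are available. Lean on these libraries where they do the work, as an engineer would, in place of code of your own. Each camera call takes 0.05 s, during which the arm holds its last target. There are 200 camera calls.

## Working session

There is one attempt and no reset: what is moved stays moved. The work goes in short steps, Python scripts to look and compute and a tool call to move; the robot and the scene stay as the last step left them, time stands still between calls to the robot, and variables do not carry over. Pictures are saved under pics/ and viewed, at most 10 in all, crops included, and the job is handed in when it is done.

Besides the shell and the picture viewer there is one more tool, called after "Request:" in YAML: its name, and indented under it one key for each argument. send_rows: Moves the arm, as the interface text tells. Its arguments: {"type":"object","properties":{"deltas":{"type":"array"},"gripper":{"type":"number"},"newtons":{"type":"number"}},"required":["deltas"]}

```bash
mkdir -p pics; cat > h.py <<'E'
import numpy as np, cv2
from plant import bot
from scipy.spatial.transform import Rotation as R
def cam(n):
    c=bot.camera(n); c['R']=cv2.Rodrigues(np.array(c['rvec'],float))[0]; c['t']=np.array(c['tvec'],float).ravel(); return c
def ray(c,u,v):
    K=np.array(c['mtx']); k=c['k1']
    p=cv2.undistortPoints(np.array([[[u,v]]],float),K,np.array([k,0,0,0],float))[0,0]
    return -c['R'].T@c['t'], c['R'].T@np.array([p[0],p[1],1])
def onz(c,u,v,z):
    o,d=ray(c,u,v); return o+d*(z-o[2])/d[2]
def tri(ca,a,cb,b):
    o1,d1=ray(ca,*a);o2,d2=ray(cb,*b)
    s=np.linalg.lstsq(np.c_[d1,-d2],o2-o1,rcond=None)[0]
    p,q=o1+d1*s[0],o2+d2*s[1]; return (p+q)/2,np.linalg.norm(p-q)
def proj(c,P):
    return cv2.projectPoints(np.array(P,float).reshape(-1,3),np.array(c['rvec'],float),c['t'],np.array(c['mtx']),np.array([c['k1'],0,0,0],float))[0][:,0]
E
python3 - <<'E'
from h import *
import pickle
d={}
for n in('side','top'):
    c=cam(n); d[n]=c; cv2.imwrite(f'pics/{n}0.png',c['image']); print(n,c['mtx'],c['k1'],-c['R'].T@c['t'],c['R'].round(2).tolist())
pickle.dump(d,open('c0.pkl','wb'))
print(bot.sense())
E
```

```text
side [[489.21523113   0.         314.32765564]
 [  0.         489.21523113 207.52232123]
 [  0.           0.           1.        ]] -0.030814393017768827 [393.92174706 964.74607358 917.50930808] [[-0.99, -0.13, -0.02], [-0.08, 0.65, -0.76], [0.11, -0.75, -0.65]]
top [[477.54374472   0.         317.15765413]
 [  0.         477.54374472 199.5400437 ]
 [  0.           0.           1.        ]] -0.14532890330177192 [ 364.40419551  -29.79206675 1446.37649038] [[0.02, -1.0, -0.01], [-0.99, -0.02, -0.13], [0.13, 0.02, -0.99]]
{'time': 0.1, 'joint_positions': array([ 1.19642460e+00,  3.00395625e-01,  1.52148860e+00, -3.83680101e-06,
        1.32070799e+00, -6.65826807e-02]), 'joint_vel': array([-0.00086638, -0.00186098, -0.00229718,  0.00035474, -0.00182433,
       -0.0008064 ]), 'joint_torque': array([ 3.44643859e-04, -5.44376278e+01, -3.62371302e+01, -1.65696829e-04,
        2.96226041e-03,  5.23214521e-05]), 'position': array([166.55429986, 523.99205277, 255.8018272 ]), 'orientation': array([-1.07486112e-04,  1.53287293e-01,  9.88181540e-01, -4.88088676e-04]), 'contact_force': array([ 0.18189289, -0.13839291, -0.08438981]), 'torque': array([ 0.07540594, -0.01991425, -0.02310319]), 'grip_force': 0.0, 'width': 85.62819710435602}
```

View pics/side0.png

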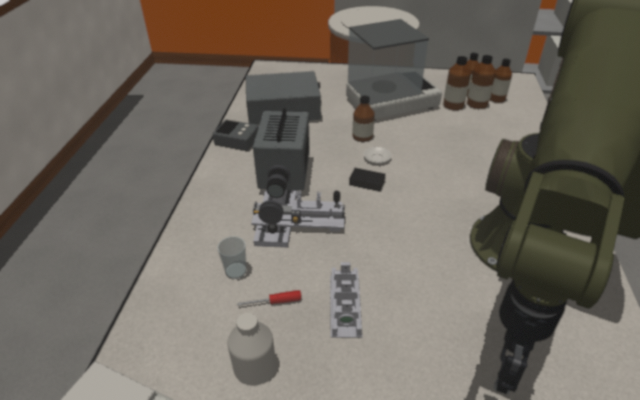

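View pics/top0.png

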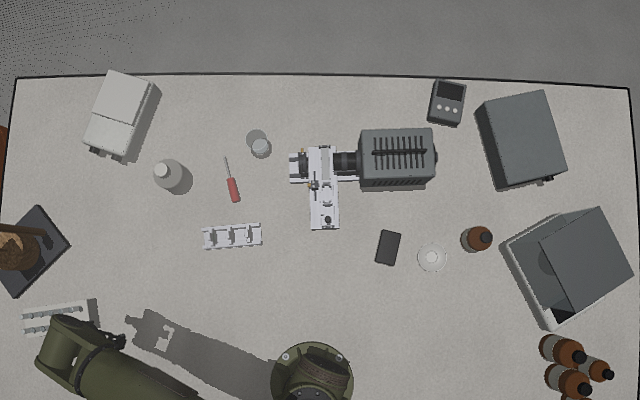

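The side view shows the rack at about (345,300) and the slide with its black knob at about (337,197). The top view shows the rack at (232,236), the slide at (323,190) and the knob at (327,220). I'll enlarge both.

```bash
python3 - <<'E'
import pickle,cv2,numpy as np
d=pickle.load(open('c0.pkl','rb'))
def cr(n,x,y,w,h,s): return cv2.resize(d[n]['image'][y:y+h,x:x+w],None,fx=s,fy=s,interpolation=cv2.INTER_CUBIC)
a=cr('top',195,215,75,40,5); b=cr('top',280,135,75,100,5)
c=cr('side',245,165,110,80,4); e=cr('side',320,255,50,90,6)
cv2.imwrite('pics/t.png',np.vstack([np.hstack([b,np.vstack([a,np.zeros((300,375,3),np.uint8)])])]))
im=np.zeros((540,760,3),np.uint8); im[:320,:440]=c; im[:540,450:750]=e
cv2.imwrite('pics/s.png',im)
E
```

```text
(no output)
```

View pics/t.png

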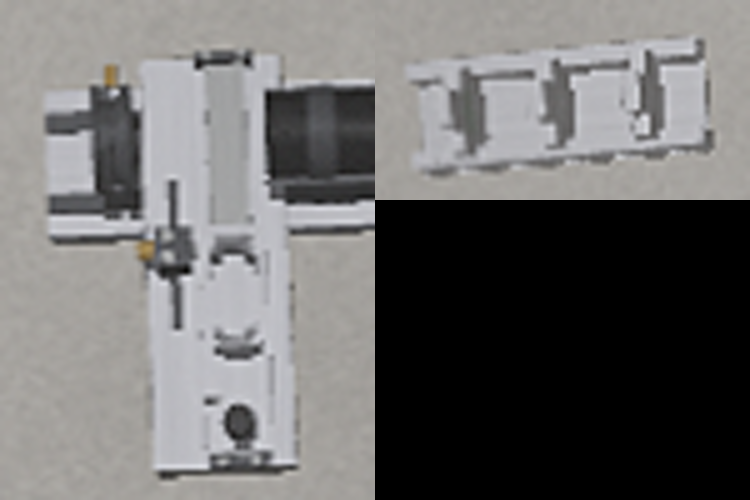

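View pics/s.png

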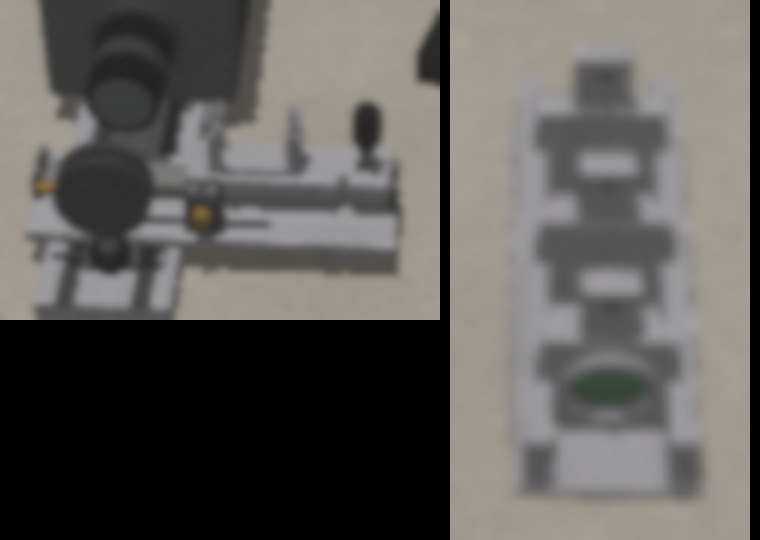

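The filter, with its green glass, is in the +y slot: the left slot in the top view and the lowest in the side view, with the ring facing +y. The knob is near (328,219) in the top view and (337,197) in the side view. The cell posts are near (327,184) and (327,203) in the top view. Next I measure these more closely.

```bash
python3 - <<'E'
from h import *
import pickle
d=pickle.load(open('c0.pkl','rb')); T,S=d['top'],d['side']
def blob(c,box,thr):
    x,y,w,h=box; g=cv2.cvtColor(c['image'],cv2.COLOR_BGR2GRAY)[y:y+h,x:x+w].astype(float)
    m=(g<thr).astype(np.uint8); n,l,st,ce=cv2.connectedComponentsWithStats(m)
    for i in range(1,n):
        if st[i,4]>8: print('  ',ce[i]+[x,y],st[i]+[x,y,0,0,0])
print('knob top');blob(T,(318,212,18,14),90)
print('knob side');blob(S,(328,186,18,24),75)
hs=cv2.cvtColor(S['image'],cv2.COLOR_BGR2HSV)
b,g,r=[S['image'][...,i].astype(int) for i in range(3)]
m=(g-r>10)&(g-b>5); m[:250]=0;m[345:]=0;m[:,:310]=0;m[:,380:]=0
ys,xs=np.nonzero(m);print('glass',xs.mean(),ys.mean(),xs.min(),xs.max(),ys.min(),ys.max())
lsd=cv2.createLineSegmentDetector()
for n,box,z in(('top',(275,135,80,105),54),('top',(195,212,75,45),34),('side',(325,255,45,90),34)):
    x,y,w,h=box;c=d[n];G=cv2.cvtColor(c['image'],cv2.COLOR_BGR2GRAY)[y:y+h,x:x+w]
    L=lsd.detect(cv2.resize(G,None,fx=3,fy=3,interpolation=cv2.INTER_CUBIC))[0][:,0]
    print(n,box,'as z',z)
    for a in L:
        p=(a.reshape(2,2)+.5)/3-.5+[x,y]
        if np.linalg.norm(p[0]-p[1])>13:
            P=[onz(c,*q,z) for q in p];v=P[1]-P[0]
            print(p.round(1).tolist(),np.r_[P[0][:2],P[1][:2]].round(1),'ang',round(np.degrees(np.arctan2(v[1],v[0])),1))
# zoomed composite
def cr(c,x,y,w,h,s): return cv2.resize(c['image'][y:y+h,x:x+w],None,fx=s,fy=s,interpolation=cv2.INTER_NEAREST)
im=np.zeros((590,800,3),np.uint8)
a=cr(T,200,218,66,34,6);im[:a.shape[0],:a.shape[1]]=a
a=cr(T,312,176,30,54,10);im[:a.shape[0],420:420+a.shape[1]]=a
a=cr(S,328,310,36,28,10);im[300:300+a.shape[0],:a.shape[1]]=a
cv2.imwrite('pics/z.png',im)
E
```

```text
knob top
   [327.45714286 219.2       ] [325 216   6   7  35]
knob side
   [336.37704918 196.83606557] [334 191   6  15  61]
glass 345.875 318.96875 341 351 317 321
top (275, 135, 80, 105) as z 54
[[350.7, 175.4], [336.5, 175.4]] [ 616.4 -104.   615.5  -62.1] ang 91.2
[[332.7, 168.7], [332.2, 151.9]] [635.6 -50.5 686.3 -47.8] ang 3.0
[[336.6, 179.9], [354.1, 179.3]] [ 602.   -62.4  604.9 -114.1] ang -86.8
[[289.5, 181.7], [305.3, 181.3]] [593.8  76.7 596.   29.8] ang -87.3
[[332.4, 152.4], [354.1, 151.6]] [ 685.   -48.6  688.7 -113.1] ang -86.7
[[336.1, 229.2], [315.7, 229.6]] [456.2 -63.8 453.8  -4.3] ang 92.4
[[351.5, 181.4], [337.4, 181.6]] [ 598.5 -106.7  597.   -64.9] ang 92.1
[[307.8, 155.3], [307.9, 178.2]] [674.6  24.4 605.3  22.3] ang -178.2
[[309.3, 189.5], [309.3, 205.7]] [571.8  17.3 523.5  16.1] ang -178.6
[[337.0, 171.8], [354.1, 170.8]] [ 626.5  -63.2  630.5 -113.8] ang -85.5
[[338.0, 225.3], [338.3, 207.8]] [467.8 -69.2 519.3 -69.1] ang 0.0
[[310.4, 205.7], [310.2, 227.8]] [523.6  13.1 458.7  12.1] ang -179.1
[[329.6, 156.1], [329.2, 176.5]] [673.4 -40.4 611.6 -40.3] ang 180.0
[[351.5, 178.2], [338.2, 178.2]] [ 608.2 -106.6  607.1  -67.2] ang 91.5
[[316.1, 230.7], [331.1, 230.8]] [450.7  -5.6 451.3 -49.3] ang -89.1
top (195, 212, 75, 45) as z 34
[[243.2, 244.6], [259.5, 243.1]] [405.4 210.1 411.2 161.8] ang -83.2
[[212.8, 247.4], [242.9, 244.6]] [394.5 301.3 405.3 211.2] ang -83.1
side (325, 255, 45, 90) as z 34
[[355.3, 326.2], [338.2, 326.2]] [404.7 331.1 441.2 335.8] ang 7.3
[[340.3, 335.9], [354.0, 336.0]] [434.4 359.8 405.5 356.3] ang -173.1
```

View pics/z.png

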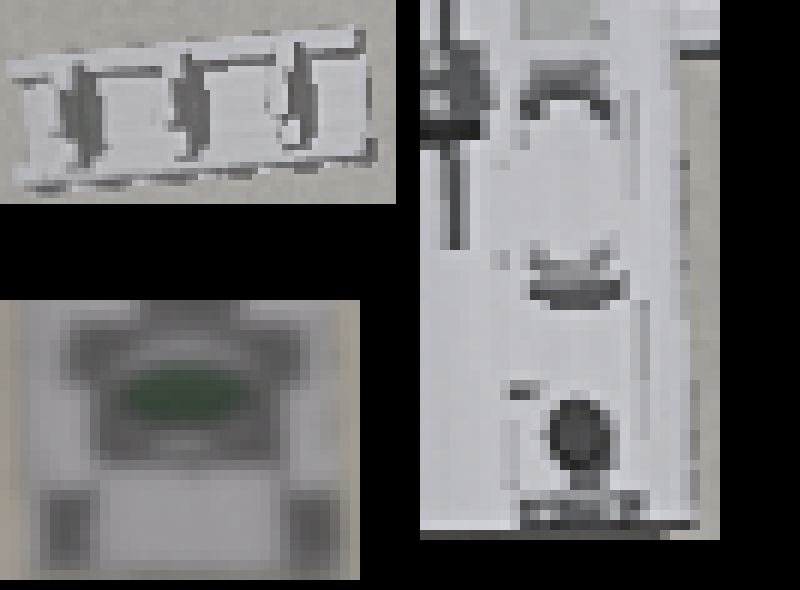

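```bash
python3 - <<'E'
from h import *
import pickle
d=pickle.load(open('c0.pkl','rb')); T,S=d['top'],d['side']
k,e=tri(T,(327.46,218.6),S,(336.38,196.84)); print('knob',k.round(1),e.round(1))
def cross(c,fix,lo,hi,row=True):
    g=cv2.cvtColor(c['image'],cv2.COLOR_BGR2GRAY).astype(float)
    s=g[fix,lo:hi] if row else g[lo:hi,fix]
    dd=np.abs(np.diff(s)); i=dd.argmax(); w=dd[max(0,i-1):i+2]
    return lo+(np.arange(max(0,i-1),max(0,i-1)+len(w))+.5)@w/w.sum()
for lo,hi in((302,316),(334,346)):
    P=np.array([onz(T,cross(T,v,lo,hi),v,40) for v in range(188,228)])
    f=np.polyfit(P[:,0],P[:,1],1)
    for _ in range(3):
        r=P[:,1]-np.polyval(f,P[:,0]); m=np.abs(r)<2; f=np.polyfit(P[m,0],P[m,1],1)
    print('rail edge yaw',np.degrees(np.arctan(f[0])),'y at x=500',np.polyval(f,500),m.sum())
# ring and tab
print('ring from side z31',onz(S,346.7,319,31).round(1))
for nm,p in(('tabtop L',(210.3,238.8)),):print(nm,onz(T,*p,85).round(1))
# rack corners (z.png outline read) top at z=34
for p in((201.3,229),(260.3,222.7),(262,243),(203,248)): print('rack corner',p,onz(T,*p,34).round(1))
for p in((327,328),(327+13.3*0+358-327,0),):pass
g=cv2.cvtColor(T['image'],cv2.COLOR_BGR2GRAY);print(g[228:248,200:220])
g=cv2.cvtColor(S['image'],cv2.COLOR_BGR2GRAY);print(g[300:332,334:362])
E
```

```text
knob [484.  -37.7  85.2] 0.1
rail edge yaw 0.5115941258891583 y at x=500 12.797733379246168 23
rail edge yaw 0.1312288105542727 y at x=500 -66.6757940534021 18
ring from side z31 [424.8 312.5  31. ]
tabtop L [417.9 297.8  85. ]
rack corner (201.3, 229) [448.4 338.9  34. ]
rack corner (260.3, 222.7) [471.7 161.4  34. ]
rack corner (262, 243) [411.6 154.2  34. ]
rack corner (203, 248) [391.8 331.   34. ]
[[161 176 179 181 179 179 178 179 178 181 182 183 156 143 177 187 184 183
  183 182]
 [163 176 183 183 183 183 180 179 182 185 187 169 114  98 159 183 181 165
  155 139]
 [163 173 174 176 177 174 165 146 165 183 187 171 119  96  92  92 105 114
  116 114]
 [165 161 132 118 100  99 119 117 149 182 188 172 123  96 101  96 170 191
  188 188]
 [161 161 162 153 128 148 187 186 174 167 182 167 119  97 104  96 166 187
  180 178]
 [161 160 159 167 185 179 179 184 188 161  94 114 107  93 100 100 158 184
  181 181]
 [160 162 160 165 180 175 177 180 186 165  93  96  98  92 101 104  95 165
  186 182]
 [161 163 160 165 178 177 179 182 185 166 100  98 100  92 100 104  98 167
  185 182]
 [164 158 159 
[... 4051 characters left out ...]
154 155 149 135 122 115 115 116 118 117 117 116 113 109 113 116 117 117
  118 117 115 114 125 146 154 155 154 153]
 [150 150 146 140 138 140 141 142 142 142 142 140 136 133 137 142 143 144
  142 141 137 131 131 144 151 151 150 149]
 [135 134 131 131 143 149 151 152 152 152 153 152 150 148 150 152 154 154
  152 152 147 138 127 132 138 136 137 139]
 [107 107 108 120 141 150 152 153 154 153 154 154 154 154 153 154 156 155
  154 152 148 137 119 112 112 111 114 124]
 [ 88  89  95 117 140 150 152 153 154 154 154 154 155 153 153 155 155 154
  153 152 148 135 113  97  92  91  96 111]
 [ 86  87  96 119 141 150 151 153 154 154 153 154 154 153 153 154 154 155
  154 152 149 136 112  93  86  86  91 108]]
```

```bash
cat >> h.py <<'E'
def goto(pos,yaw):
    """tool-axis deltas (cm, deg) from the measured TCP pose to pos (mm), tool-y heading yaw (deg), pointing down"""
    s=bot.sense(); q=s['orientation']; Rm=R.from_quat([q[1],q[2],q[3],q[0]])
    f=np.radians(yaw); Y=np.array([np.cos(f),np.sin(f),0]); Z=np.array([0,0,-1.]); X=np.cross(Y,Z)
    Rt=R.from_matrix(np.c_[X,Y,Z]); dp=np.array(pos)-s['position']
    print('t',round(s['time'],2),'turn first',np.degrees((Rm.inv()*Rt).as_rotvec()).round(2),'then cm',(Rt.inv().apply(dp)/10).round(2),'or cm w/o turn',(Rm.inv().apply(dp)/10).round(2))
E
python3 - <<'E'
from h import *
import pickle
d=pickle.load(open('c0.pkl','rb')); T,S=d['top'],d['side']
g=cv2.GaussianBlur(cv2.cvtColor(T['image'],cv2.COLOR_BGR2GRAY),(3,3),0)[212:260,190:280]
m=cv2.morphologyEx(((g>171)|(g<140)).astype(np.uint8),cv2.MORPH_CLOSE,np.ones((5,5)))
cs=max(cv2.findContours(m,0,1)[0],key=cv2.contourArea); b=cv2.boxPoints(cv2.minAreaRect(cs))+[190,212]
P=np.array([onz(T,*p,34) for p in b]); print('rack',P.round(1).tolist(),P.mean(0).round(1),np.linalg.norm(np.diff(P,axis=0),axis=1).round(1))
print('tab top: top view (centre-5 in y)',onz(T,209.5,236.2,85).round(1),' side (+5)',onz(S,346.6,304.3,85).round(1))
# two-view height of tab: top(-y edge) moved 10mm in rack y to +y edge
p=onz(T,209.5,236.2,85)+np.array([-1.2,9.9,0]); uv=proj(T,p)[0]; print('tri tab top',[x.round(1) for x in tri(T,uv,S,(346.6,304.3))])
print('cell by posts, side z96',onz(S,308.5,192,96).round(1))
k=onz(T,327.5,218.7,104);print('knob by top disc',k.round(1)); a=np.radians(3.2)
for kk in(k,): c=kk+75*np.array([np.cos(a),np.sin(a),0]); print('cell',c.round(1)); print('proj post tops side',proj(S,[[c[0]-28,c[1]-1.5,96],[c[0]+28,c[1]+1.5,96]]).round(1).tolist(),'top',proj(T,[[c[0]-28,c[1]-1.5,96],[c[0]+28,c[1]+1.5,96]]).round(1).tolist())
goto([425.5,302.5,150],97)
E
```

```text
rack [[453.3, 340.6, 34.0], [474.7, 162.0, 34.0], [405.7, 152.9, 34.0], [383.9, 330.4, 34.0]] [429.4 246.4  34. ] [179.9  69.6 178.9]
tab top: top view (centre-5 in y) [425.3 300.5  85. ]  side (+5) [426.4 314.6  85. ]
tri tab top [array([425.4, 311.4,  80.9]), np.float64(2.3)]
cell by posts, side z96 [558.6 -36.2  96. ]
knob by top disc [482.1 -37.7 104. ]
cell [557.  -33.5 104. ]
proj post tops side [[319.5, 193.1], [298.5, 192.3]] top [[326.9, 202.5], [326.2, 183.1]]
t 0.1 turn first [-6.000e-02 -2.000e-02 -2.463e+01] then cm [-23.   -25.14  10.58] or cm w/o turn [-31.39 -13.25  10.59]
```

Request:
send_rows:
  deltas:
    - [[0,0,0,0,0,-8.2],[0,0,0,0,0,-8.2],[0,0,0,0,0,-8.2],[-3.8,-4.1,0,0,0,0],[-3.8,-4.1,0,0,0,0],[-3.8,-4.1,0,0,0,0],[-3.8,-4.1,0,0,0,0],[-3.8,-4.1,1.5,0,0,0]]
  gripper: 0.5
  newtons: 50

```text
time: 1.1
position: [381.5, 342.5, 241.8]
orientation: [0.001, -0.061, 0.998, 0.0]
contact_force: [0.2, 1.0, 0.4]
width: 42.3
grip_force: 0.0
```

Request:
send_rows:
  deltas:
    - [[-3.9,-4.4,4.0,0,0,0],[0,0,4.5,0,0,0],[0,0,0,0,0,0],[0,0,0,0,0,0]]

```text
time: 1.6
position: [419.0, 310.2, 162.7]
orientation: [0.001, -0.061, 0.998, 0.0]
contact_force: [0.1, 0.9, 0.3]
width: 42.6
grip_force: 0.0
```

```bash
python3 - <<'E'
from h import *
goto([424.5,304.5,71],97); print(bot.sense()['position'],bot.sense()['width'])
c=cam('side');t=cam('top')
a=cv2.resize(c['image'][260:345,300:390],None,fx=4.4,fy=4.4,interpolation=cv2.INTER_CUBIC)
b=cv2.resize(t['image'][200:260,185:275],None,fx=4.4,fy=4.4,interpolation=cv2.INTER_CUBIC)
im=np.zeros((a.shape[0],a.shape[1]+b.shape[1],3),np.uint8);im[:,:a.shape[1]]=a;im[:b.shape[0],a.shape[1]:]=b
cv2.imwrite('pics/g1.png',im)
E
```

```text
t 1.6 turn first [0.04 0.08 0.01] then cm [-0.48 -0.63  9.17] or cm w/o turn [-0.46 -0.64  9.17]
[419.00791791 310.1653142  162.72792266] 42.579226071793066
```

View pics/g1.png

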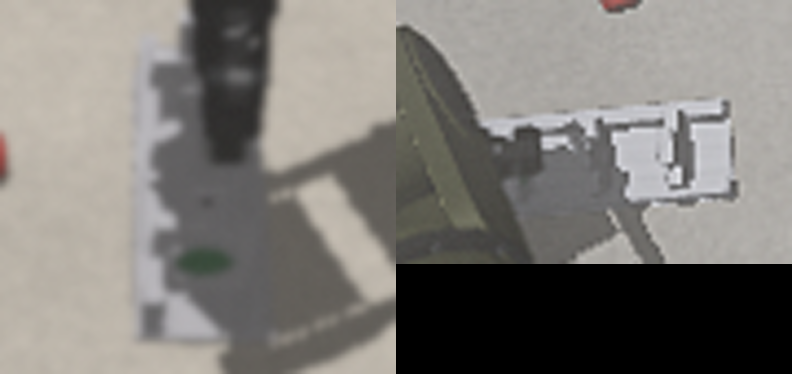

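Request:
send_rows:
  deltas:
    - [[-0.46,-0.64,2,0,0,0],[0,0,3,0,0,0],[0,0,2,0,0,0],[0,0,1,0,0,0],[0,0,0,0,0,0]]

```text
time: 2.33
position: [424.2, 304.0, 81.6]
orientation: [0.0, -0.061, 0.998, 0.0]
contact_force: [0.3, 0.1, 0.7]
width: 42.3
grip_force: 0.0
```

Request:
send_rows:
  deltas:
    - [[0,0,0,0,0,0],[0,0,0,0,0,0],[0,0,0,0,0,0],[0,0,0,0,0,0],[0,0,0,0,0,0]]
  gripper: 0
  newtons: 40

```text
time: 2.95
position: [424.5, 304.2, 82.0]
orientation: [0.001, -0.061, 0.998, 0.001]
contact_force: [-2.1, 4.2, 6.7]
width: 9.4
grip_force: 43.7
```

Request:
send_rows:
  deltas:
    - [[0,0,-1,0,0,0],[0,0,-1.5,0,0,0],[0,0,-2,0,0,0],[0,0,-3,0,0,0],[0,0,-4,0,0,0],[0,0,-3,0,0,0],[0,0,0,0,0,0]]

```text
time: 3.82
position: [424.7, 303.8, 228.4]
orientation: [0.002, -0.061, 0.998, 0.001]
contact_force: [0.3, 0.5, -1.5]
width: 9.6
grip_force: 42.7
```

```bash
python3 - <<'E'
from h import *
goto([557.5,-34,225],-86.8); print(bot.sense()['width'],bot.sense()['grip_force'])
E
```

```text
t 3.83 turn first [-3.1000e-01  1.2000e-01 -1.7624e+02] then cm [11.38 34.47  0.34] or cm w/o turn [ -9.09 -35.14   0.33]
9.61923837715479 42.7210807800293
```

Request:
send_rows:
  deltas:
    - [[0,0,0,0,0,10.2],[0,0,0,0,0,10.2],[0,0,0,0,0,10.2],[0,0,0,0,0,10.2],[0,0,0,0,0,10.2],[0,0,0,0,0,10.2],[0,0,0,0,0,10.2],[0,0,0,0,0,10.2]]

```text
time: 4.82
position: [423.8, 303.2, 224.9]
orientation: [-0.0, 0.609, 0.793, -0.001]
contact_force: [-0.1, 0.6, -1.2]
width: 9.4
grip_force: 42.6
```

Request:
send_rows:
  deltas:
    - [[0,0,0,0,0,10.2],[0,0,0,0,0,10.2],[0,0,0,0,0,10.2],[0,0,0,0,0,10.2],[0,0,0,0,0,10.2],[0,0,0,0,0,10.2],[0,0,0,0,0,10.2],[0,0,0,0,0,10.2]]

```text
time: 5.82
position: [423.8, 303.3, 224.9]
orientation: [0.001, 0.979, 0.203, -0.001]
contact_force: [-0.4, 0.2, 0.3]
width: 9.3
grip_force: 42.6
```

Request:
send_rows:
  deltas:
    - [[0,0,0,0,0,10.2],[0,0,0,0,0,10.2],[1.4,4.3,0,0,0,0],[1.4,4.3,0,0,0,0],[1.4,4.3,0,0,0,0],[1.4,4.3,0,0,0,0],[1.4,4.3,0,0,0,0],[1.4,4.3,0,0,0,0]]

```text
time: 6.82
position: [523.0, 49.4, 224.9]
orientation: [0.0, 1.0, 0.029, -0.001]
contact_force: [-0.0, 1.3, -0.7]
width: 9.1
grip_force: 42.6
```

Request:
send_rows:
  deltas:
    - [[1.4,4.3,0,0,0,0],[1.5,4.3,0,0,0,0],[0,0,0,0,0,0],[0,0,0,0,0,0]]

```text
time: 7.32
position: [556.6, -32.9, 225.1]
orientation: [-0.0, 1.0, 0.029, -0.001]
contact_force: [-0.3, -0.3, -0.2]
width: 9.4
grip_force: 42.7
```

```bash
python3 - <<'E'
from h import *
goto([557.5,-34,225],-86.8); print(bot.sense()['position'],bot.sense()['joint_positions'][[0,5]])
E
```

```text
t 7.33 turn first [-0.02  0.11  0.15] then cm [0.08 0.11 0.01] or cm w/o turn [0.08 0.11 0.01]
[556.62831801 -32.92130295 225.13149026] [-0.12473757  1.38762783]
```

Request:
send_rows:
  deltas:
    - [[0.08,0.11,1.5,0,0,0],[0,0,2,0,0,0],[0,0,1,0,0,0],[0,0,0,0,0,0],[0,0,0,0,0,0]]

```text
time: 7.95
position: [558.2, -34.0, 181.7]
orientation: [0.0, 1.0, 0.029, 0.0]
contact_force: [-0.2, -0.5, -0.6]
width: 9.5
grip_force: 42.7
```

```bash
python3 - <<'E'
from h import *
import pickle
print(bot.sense()['position'])
c=cam('side');t=cam('top'); pickle.dump({'side':c,'top':t},open('c1.pkl','wb'))
a=cv2.resize(c['image'][150:240,260:355],None,fx=6,fy=6,interpolation=cv2.INTER_CUBIC)
b=cv2.resize(t['image'][160:235,300:350],None,fx=5,fy=5,interpolation=cv2.INTER_NEAREST)
im=np.zeros((max(a.shape[0],b.shape[0]),800,3),np.uint8);im[:a.shape[0],:550]=a[:,:550];im[:b.shape[0],550:800]=b
cv2.imwrite('pics/p1.png',im)
E
```

```text
[558.20166814 -34.01199969 181.65283761]
```

View pics/p1.png

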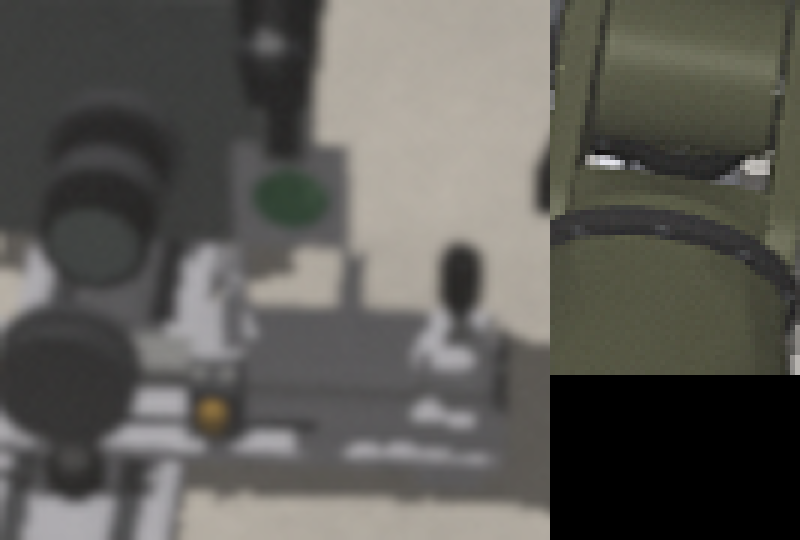

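```bash
python3 - <<'E'
from h import *
import pickle
d0=pickle.load(open('c0.pkl','rb'));d1=pickle.load(open('c1.pkl','rb'))
S0,S1=d0['side'],d1['side']
b,g,r=[S1['image'][...,i].astype(int) for i in range(3)]
m=(g-r>10)&(g-b>5); m[:170]=0;m[200:]=0;m[:,:290]=0;m[:,330:]=0
ys,xs=np.nonzero(m);uv=(xs.mean(),ys.mean());print('glass px',uv,xs.min(),xs.max(),ys.min(),ys.max(),'at z131',onz(S1,*uv,130.7).round(1))
def ony(c,u,v,y):
    o,d=ray(c,u,v); return (o+d*(y-o[1])/d[1]).round(1)
G0=cv2.cvtColor(S0['image'],cv2.COLOR_BGR2GRAY);G1=cv2.cvtColor(S1['image'],cv2.COLOR_BGR2GRAY)
print('c0 posts cols 290..325');
for v in range(188,208,2): print(v,G0[v,290:326])
print('c1 frame cols 294..326')
for v in (176,180,184,188,192,196,200): print(v,G1[v,294:326])
print('c1 rows at u=301,315', G1[168:200,301],G1[168:200,315])
E
```

```text
glass px (np.float64(308.05263157894734), np.float64(182.69736842105263)) 303 313 179 187 at z131 [558.4 -32.  130.7]
c0 posts cols 290..325
188 [ 55  55  56  58  57  56  57  56  57  58  56  57  56  60  68  76  80  80
  89 113 141 152 154 155 156 156 156 155 154 154 155 155 155 155 154 154]
190 [ 55  64  74  85  94  93  86  85  85  88  86  76  68  71  77  78  80  81
  90 114 140 150 152 152 154 153 152 149 149 150 149 150 149 151 151 152]
192 [ 71  93 113 134 143 135 119 112 107 107 102  90  81  79  79  79  81  87
 107 133 147 152 152 152 151 150 144 134 134 138 143 148 150 150 150 151]
194 [106 135 147 150 144 129 116 108 103 100  92  82  79  78  81  83  84  90
 106 130 147 152 153 152 152 149 140 122 116 125 139 148 152 151 152 152]
196 [112 142 152 151 137 110  96 100 109 111 104 100 105 110 118 130 134 137
 142 149 152 154 152 151 151 150 139 121 109 116 131 145 150 151 151 150]
198 [132 149 154 149 133 111 105 108 105 100 106 126 144 151 152 151 152 152
 152 153 153 153 154 153 152 145 130 114 106 109 123 140 148 149 151 152]
200 [138 152 153 149 144 137 127 106  90  88  96 117 
[... 1101 characters left out ...]
173 173 171]
192 [160 151 133 125 118 108  97  91  89  88  87  88  90  96 118 144 159 163
 161 160 158 155 142 122 121 132 138 152 164 166 168 167]
196 [152 124 106 111 121 125 116 112 117 122 132 144 151 153 159 166 170 170
 170 170 168 160 139 110  93 101 129 156 167 169 168 168]
200 [160 153 142 117  99  98 104 119 134 141 143 143 144 144 144 145 150 152
 154 153 150 140 120  99  92 100 120 142 151 154 156 157]
c1 rows at u=301,315 [ 59  61  62  63  66  75  82  88  89  90  90  89  86  83  82  83  84  87
  88  90  91  90  91  89  91  89  89  94 112 132 139 133] [172 170 171 172 171 158 125  98  92  91  91  91  90  87  85  84  85  87
  89  91  92  93 105 132 155 164 165 163 160 157 155 152]
```

```bash
python3 - <<'E'
from h import *
import pickle
S=pickle.load(open('c0.pkl','rb'))['side']
def ony(c,u,v,y):
    o,d=ray(c,u,v); return (o+d*(y-o[1])/d[1]).round(1)
for y in(-25,-28): print('near,far,mid',[ony(S,u,201,y) for u in(318.2,298.7,308.45)])
print('frame l,r,mid',[ony(S,u,183,-29) for u in(298.15,317.75,307.95)])
s=bot.sense();print(s['position'],s['time'])
E
```

```text
near,far,mid [array([531.3, -25. ,  76.7]), array([584.2, -25. ,  71.5]), array([557.6, -25. ,  74.1])]
near,far,mid [array([531.7, -28. ,  74.1]), array([584.8, -28. ,  68.9]), array([558.1, -28. ,  71.5])]
frame l,r,mid [array([584.2, -29. , 129.7]), array([532.4, -29. , 134.4]), array([558.2, -29. , 132. ])]
[558.22982191 -34.11552341 181.75175574] 8.05
```

Request:
send_rows:
  deltas:
    - [[0,-0.03,0.5,0,0,0],[0,0,0.5,0,0,0],[0,0,0.5,0,0,0],[0,0,0.5,0,0,0],[0,0,0.4,0,0,0],[0,0,0,0,0,0]]

```text
time: 8.8
position: [557.9, -33.2, 156.5]
orientation: [-0.001, 1.0, 0.029, -0.0]
contact_force: [0.6, 3.9, -2.6]
width: 9.1
grip_force: 42.2
```

Request:
send_rows:
  deltas:
    - [[0,-0.08,0.4,0,0,0],[0,0,0.4,0,0,0],[0,0,0.4,0,0,0],[0,0,0.4,0,0,0],[0,0,0.3,0,0,0],[0,0,0,0,0,0]]

```text
time: 9.55
position: [557.8, -33.0, 137.7]
orientation: [-0.0, 1.0, 0.029, -0.0]
contact_force: [-0.6, 5.3, -2.3]
width: 9.6
grip_force: 42.2
```

Request:
send_rows:
  deltas:
    - [[0,-0.05,0.15,0,0,0],[0,0,0.1,0,0,0],[0,0,0.1,0,0,0],[0,0,0,0,0,0]]

```text
time: 10.05
position: [557.9, -32.7, 134.6]
orientation: [0.0, 1.0, 0.029, -0.0]
contact_force: [0.6, -0.1, -1.2]
width: 9.4
grip_force: 42.5
```

Request:
send_rows:
  deltas:
    - [[0,0,0.1,0,0,0],[0,0,0.1,0,0,0],[0,0,0.1,0,0,0],[0,0,0,0,0,0]]

```text
time: 10.55
position: [559.1, -32.7, 133.9]
orientation: [0.0, 1.0, 0.029, 0.002]
contact_force: [-1.8, 2.3, 17.7]
width: 9.3
grip_force: 45.4
```

Request:
send_rows:
  deltas:
    - [[0,0,-0.1,0,0,0],[0,0,0,0,0,0]]

```text
time: 10.8
position: [558.8, -32.7, 134.0]
orientation: [0.0, 1.0, 0.029, 0.002]
contact_force: [0.9, 1.7, 9.3]
width: 9.5
grip_force: 44.0
```

Request:
send_rows:
  deltas:
    - [[0,0,0,0,0,0],[0,0,0,0,0,0],[0,0,0,0,0,0],[0,0,-1,0,0,0],[0,0,-2,0,0,0],[0,0,-3,0,0,0],[0,0,0,0,0,0]]
  gripper: 0.45

```text
time: 11.68
position: [558.8, -32.7, 195.5]
orientation: [0.0, 1.0, 0.029, 0.002]
contact_force: [0.2, -0.2, 0.3]
width: 38.4
grip_force: 0.0
```

```bash
python3 - <<'E'
from h import *
import pickle
goto([483,-37.5,190],-86.8)
c=cam('side')
b,g,r=[c['image'][...,i].astype(int) for i in range(3)]
m=(g-r>10)&(g-b>5); m[:170]=0;m[230:]=0;m[:,:285]=0;m[:,330:]=0
ys,xs=np.nonzero(m);uv=(xs.mean(),ys.mean());print('glass px',uv,'at z83',onz(c,*uv,83).round(1))
cv2.imwrite('pics/h1.png',cv2.resize(c['image'][150:240,260:355],None,fx=6,fy=6,interpolation=cv2.INTER_CUBIC))
E
```

```text
t 11.68 turn first [ 0.05 -0.25  0.17] then cm [-7.59  0.06  0.55] or cm w/o turn [-7.6   0.04  0.51]
glass px (np.float64(308.0), np.float64(197.16666666666666)) at z83 [559.4 -30.2  83. ]
```

View pics/h1.png

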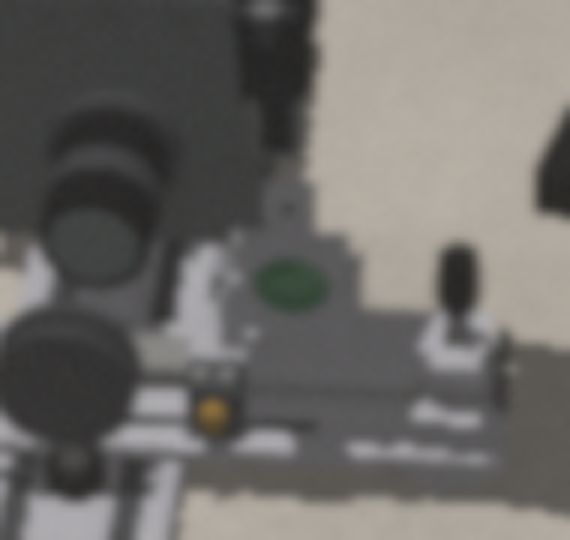

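The filter is home in the cell with its tab upright, and the knob stands free at about (336,197). Now I take the knob.

Request:
send_rows:
  deltas:
    - [[-2.5,0,0,0.05,-0.25,0.17],[-2.6,0.04,0,0,0,0],[-2.5,0,0,0,0,0],[0,0,3,0,0,0],[0,0,3,0,0,0],[0,0,2.5,0,0,0],[0,0,1.5,0,0,0],[0,0,0,0,0,0]]

```text
time: 12.72
position: [481.2, -37.2, 92.1]
orientation: [-0.001, 1.0, 0.028, -0.003]
contact_force: [0.3, 0.1, 1.2]
width: 38.4
grip_force: 0.0
```

```bash
python3 - <<'E'
from h import *
import pickle
goto([483,-37.5,95],-86.8)
d=pickle.load(open('c0.pkl','rb'));T,S=d['top'],d['side']
im=S['image'].astype(int)
for n,c,box in(('top',T,(300,175,30,20)),('side',S,(285,208,20,18))):
    x,y,w,h=box;i=c['image'][y:y+h,x:x+w].astype(int);m=(i[...,2]-i[...,0]>40)
    ys,xs=np.nonzero(m);print(n,'orange',xs.mean()+x,ys.mean()+y,len(xs)); 
    if n=='top':a=(xs.mean()+x,ys.mean()+y)
    else: print(tri(T,a,S,(xs.mean()+x,ys.mean()+y)))
print('block centre by top',onz(T,315,185,58).round(1))
E
```

```text
t 12.72 turn first [-0.07  0.36 -0.01] then cm [ 0.18  0.05 -0.29] or cm w/o turn [ 0.18  0.04 -0.29]
top orange 308.75 184.33333333333334 12
side orange 294.8 218.0 10
(array([588.02375658,  19.61671375,  49.44448626]), np.float64(0.5486488510112527))
block centre by top [584.8   0.8  58. ]
```

Request:
send_rows:
  deltas:
    - [[0.18,0.05,-0.2,0,0.3,0],[0,0,0,0,0,0]]

```text
time: 12.98
position: [484.0, -37.7, 95.9]
orientation: [-0.0, 1.0, 0.028, 0.001]
contact_force: [-0.6, 0.8, 0.5]
width: 38.3
grip_force: 0.0
```

Request:
send_rows:
  deltas:
    - [[0,0,0,0,0,0],[0,0,0,0,0,0],[0,0,0,0,0,0],[0,0,0,0,0,0],[0,0,0,0,0,0]]
  gripper: 0
  newtons: 70

```text
time: 13.6
position: [483.6, -36.3, 95.6]
orientation: [-0.001, 1.0, 0.028, 0.001]
contact_force: [-2.3, 15.2, 8.7]
width: 16.5
grip_force: 68.0
```

Request:
send_rows:
  deltas:
    - [[0.5,-0.12,0,0,0,0],[1,0,0,0,0,0],[1,0,0,0,0,0],[1,0,0,0,0,0],[0.5,0,0,0,0,0],[0,0,0,0,0,0]]

```text
time: 14.35
position: [524.0, -33.7, 95.6]
orientation: [-0.001, 1.0, 0.028, 0.001]
contact_force: [1.4, 5.0, 4.3]
width: 15.6
grip_force: 68.2
```

Request:
send_rows:
  deltas:
    - [[0.8,-0.03,0,0,0,0],[1,0,0,0,0,0],[1,0,0,0,0,0],[0.6,0,0,0,0,0],[0.2,0,0,0,0,0],[0,0,0,0,0,0]]

```text
time: 15.1
position: [559.8, -31.5, 95.7]
orientation: [-0.001, 1.0, 0.028, 0.001]
contact_force: [-0.1, 2.4, 3.9]
width: 15.8
grip_force: 68.3
```

Request:
send_rows:
  deltas:
    - [[0.2,0,0,0,0,0],[0.2,0,0,0,0,0],[0,0,0,0,0,0]]

```text
time: 15.48
position: [563.6, -31.3, 95.6]
orientation: [-0.001, 1.0, 0.028, 0.001]
contact_force: [-0.8, 3.1, 6.1]
width: 15.9
grip_force: 68.3
```

Request:
send_rows:
  deltas:
    - [[0.1,0,0,0,0,0],[0.1,0,0,0,0,0],[0,0,0,0,0,0]]

```text
time: 15.85
position: [565.5, -31.2, 95.7]
orientation: [-0.001, 1.0, 0.028, 0.001]
contact_force: [-1.0, 3.0, 6.2]
width: 16.2
grip_force: 68.3
```

Request:
send_rows:
  deltas:
    - [[0.1,0,0,0,0,0],[0.1,0,0,0,0,0],[0,0,0,0,0,0]]

```text
time: 16.23
position: [567.5, -31.1, 95.6]
orientation: [-0.001, 1.0, 0.028, 0.001]
contact_force: [-0.7, 3.4, 6.8]
width: 16.1
grip_force: 68.3
```

Request:
send_rows:
  deltas:
    - [[0.1,0,0,0,0,0],[0,0,0,0,0,0]]

```text
time: 16.48
position: [568.5, -31.0, 95.6]
orientation: [-0.001, 1.0, 0.028, 0.001]
contact_force: [-1.7, 2.4, 5.2]
width: 16.1
grip_force: 68.3
```

Request:
send_rows:
  deltas:
    - [[0.1,0,0,0,0,0],[0,0,0,0,0,0]]

```text
time: 16.73
position: [569.5, -30.9, 95.6]
orientation: [-0.001, 1.0, 0.028, 0.001]
contact_force: [-0.5, 3.6, 6.3]
width: 16.1
grip_force: 68.3
```

Request:
send_rows:
  deltas:
    - [[0.1,0,0,0,0,0],[0,0,0,0,0,0]]

```text
time: 16.98
position: [570.6, -30.9, 95.6]
orientation: [-0.001, 1.0, 0.028, 0.001]
contact_force: [0.1, 4.5, 6.0]
width: 16.2
grip_force: 68.3
```

Request:
send_rows:
  deltas:
    - [[0.07,0,0,0,0,0],[0,0,0,0,0,0]]

```text
time: 17.23
position: [571.4, -30.8, 95.6]
orientation: [-0.001, 1.0, 0.028, 0.001]
contact_force: [1.0, 3.8, 5.6]
width: 16.0
grip_force: 68.3
```

Request:
send_rows:
  deltas:
    - [[0.07,0,0,0,0,0],[0,0,0,0,0,0]]

```text
time: 17.48
position: [572.2, -30.8, 95.6]
orientation: [-0.001, 1.0, 0.028, 0.001]
contact_force: [1.7, 5.2, 5.0]
width: 16.3
grip_force: 68.3
```

Request:
send_rows:
  deltas:
    - [[0.07,0,0,0,0,0],[0,0,0,0,0,0]]

```text
time: 17.73
position: [573.2, -30.7, 95.7]
orientation: [-0.001, 1.0, 0.028, 0.002]
contact_force: [5.0, 5.0, 3.2]
width: 16.5
grip_force: 68.2
```

Request:
send_rows:
  deltas:
    - [[0.07,0,0,0,0,0],[0,0,0,0,0,0]]

```text
time: 17.98
position: [573.9, -30.7, 95.6]
orientation: [-0.001, 1.0, 0.028, 0.002]
contact_force: [5.1, 5.7, 3.3]
width: 16.3
grip_force: 68.1
```

Request:
send_rows:
  deltas:
    - [[0.05,0,0,0,0,0],[0,0,0,0,0,0]]

```text
time: 18.23
position: [574.2, -30.6, 95.6]
orientation: [-0.001, 1.0, 0.028, 0.001]
contact_force: [3.6, 6.4, 4.5]
width: 16.2
grip_force: 68.1
```

Request:
send_rows:
  deltas:
    - [[0.05,0,0,0,0,0],[0,0,0,0,0,0]]

```text
time: 18.48
position: [574.4, -30.6, 95.7]
orientation: [-0.001, 1.0, 0.028, 0.001]
contact_force: [0.6, 5.4, 6.6]
width: 15.9
grip_force: 68.1
```

Request:
send_rows:
  deltas:
    - [[0.05,0,0,0,0,0],[0,0,0,0,0,0]]

```text
time: 18.73
position: [574.7, -30.6, 95.6]
orientation: [-0.001, 1.0, 0.028, 0.001]
contact_force: [-2.5, 5.1, 8.1]
width: 16.2
grip_force: 68.2
```

Request:
send_rows:
  deltas:
    - [[-0.02,0,0,0,0,0],[0,0,0,0,0,0],[0,0,0,0,0,0],[0,0,0,0,0,0],[0,0,0,0,0,0]]

```text
time: 19.35
position: [574.6, -30.6, 95.6]
orientation: [-0.001, 1.0, 0.028, 0.001]
contact_force: [-1.4, 5.2, 6.4]
width: 16.0
grip_force: 68.2
```

```bash
python3 - <<'E'
from h import *
c=cam('side'); s=bot.sense(); print(s['position'],s['contact_force'],s['grip_force'],s['time'])
i=c['image'];b,g,r=[i[...,k].astype(int) for k in range(3)]
cv2.imwrite('pics/f.png',cv2.resize(i[140:240,240:350],None,fx=6,fy=6,interpolation=cv2.INTER_CUBIC)[:600])
E
```

```text
[574.61796805 -30.64044761  95.62075832] [-0.11434052  4.62540036  6.57639199] 68.21564197540283 19.4
```

View pics/f.png

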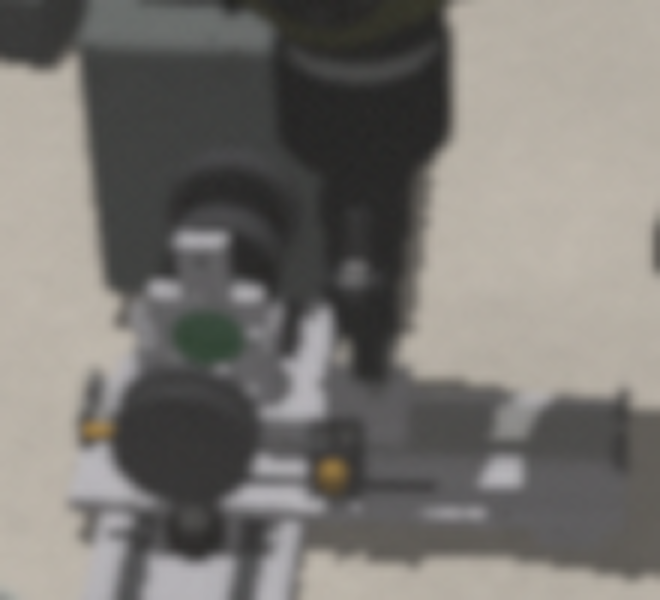

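The filter stands upright in its cell, between the tube and the sensor. The slide has travelled about 91 mm, close to the 90 mm I worked out from the pictures. I felt the pull-in and then the resistance at the click, so I'm handing in.

```bash
python3 -c "
from plant import bot
print(bot.job_done())"
```

```text
the job is handed in; nothing more can be done
None
```

I turned the filter so its ring faces the lamp house, lowered it home into the cell, and pushed the slide in to the click. The job is handed in with the gripper still holding the knob; no verdict came back.

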